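# Hold the two-window clamp over the bonder workholder's pins for a fit check

### The arm

A 7-joint arm with a two-finger parallel gripper is mounted at the origin on the work surface; the furniture and walls round the work are solid. World frame = base frame: x ahead of the robot, y to its left, z up, the work surface at z = 0. Lengths are in m, angles in rad, forces in N, time in s.
With the tool pointing down it reaches from about 0.35 to 0.9 m from the base axis. Payload 19.9 kg.
Tool frame: the origin (TCP) lies at the centre of the arm's flange, where the gripper is bolted on; the fingertips stand 199 mm ahead of it and the grasp point (between the pads) lies 180 mm ahead of it; z points along the fingers, y is the direction in which the jaws open and shut (so a half turn about z gives the same grasp; the last joint's range is limited). The gripper opens to 94 mm and grips with 3 to 60 N. Pads are 16 mm wide; open, the fingers measure 119 mm over their backs; the gripper's body (75 mm by 177 mm) begins 78 mm behind the grasp point.
Start: joints at [1.19, 0.417, -0.01, 1.614, 0.005, 1.111, -0.053], TCP at [0.208, -0.589, 0.405] pointing down, gripper open.
Joint ranges: [-2.81, 2.81], [-0.39, 2.02], [-1.27, 1.25], [0.06, 2.57], [-1.19, 4.33], [0.19, 2], [-2.82, 2.82]. Speed limits (rad/s): [1.89, 1.89, 2.39, 2.39, 3.01, 3.01, 3.01].

### API

Orientations are given as a 3x3 rotation matrix whose columns are the frame's x, y, z axes.
In Python, from plant import env gives the robot as it stands.
- The arm moves only by the shell command python3 -m crank 'ROWS' [OPENING] [FORCE]. ROWS is a JSON object of lists of equal length, an entry for each row: "offset": the shift along the tool's x, y, z in mm, a list of three; "roll": the turn about the tool's z in rad. In form: {"offset": [[tx, ty, tz], ...], "roll": [roll, ...]}. A call has 1 to 20 rows; each row shifts and turns the commanded pose from where the row before left it, along the tool's axes as they then stand; what a row does not reach is not made up. A row lasts 1/8 s, in which the tool goes at most 62.5 mm and 10.7 degrees, less where a joint would pass 70% of its speed; a pose out of reach is approached as far as the arm can. A call with a gripper value outside its range is refused whole. OPENING is the finger opening in mm, from 0 to 94, set as the call begins (- or left out, the last holds). The fingers move at their own pace and stop on an object; FORCE is the grip in N (left out, the last holds). Time passes only in rows, so rows that do not move let the fingers close. It gives the time, the measured TCP pose, the force and the opening at its end, in the units of the state.
- env.get_obs(): the state, without advancing time (a new reading comes with each control period).
- env.capture(name): name is "side" or "top"; returns a dict with "frame" (384x512x3 uint8, red, green, blue), "intrinsics" (3x3 intrinsics, pixels), "world_from_camera" (4x4, takes a point from camera to world coordinates). Camera axes: x right, y up, looking along -z (the intrinsics and any distortion apply to the point x, -y, -z); pixel columns grow to the right and rows downward; lengths in m; the calibration is good to about 2 mm. A picture is of the moment at which its call begins. There is no depth.
- env.job_done(): hands the job in, once; it reports no verdict.
The state is a dict: "clock": time; "joint_positions": joint angles; "joint_velocities": joint speeds; "joint_torque": joint torques, N m; "tcp_pos": TCP position; "tcp_rot": TCP orientation; "wrist_force": force on the tool from outside, world axes, zero at the start; "torque": the same for the moment, N m; "grip_width": finger opening in m.
Only numpy, scipy, OpenCV 4.12 (cv2) and the standard library are available. Lean on these libraries where they do the work, as an engineer would, in place of code of your own. Each camera call takes 0.05 s, during which the arm holds its last target.

### The job

Pick the two-window clamp plate (the one with the blue grip rib) out of the kit bin, leave the other kit parts in the bin, and carry it over the magazine, bottle and oiler, which must stay standing where they are, to the bonder's workholder. Stop with it level about 10 mm above the tips of the two locating pins, its red-dotted hole straight over the red-dotted pin and its other hole straight over the other pin. The strip lying there has bare bond wires, so the clamp must not touch strip, pins or workholder at any time: finish while still holding it there in the air, so that I can check the fit before it is lowered.

Things in the scene. Friction and masses are not known exactly. Their poses are not given: they have to be found in the camera images.
- kit_bin: Grey plastic open bin, fixed, 186 (its x) x 206 (its y) x 30 mm high, walls and floor 3 mm thick, rim bead to 32 mm; a flat 14 mm grip lip on each x side. Origin: centre of the underside, on the table. The kit parts lie loose on its floor (3 mm above the origin).
- clamp_two_window: The part to handle: steel plate 80 (its x) x 50 (its y) x 4 mm, loose, 0.1 kg, flat in the bin, its x roughly along the bin's y (0.3 rad). Two windows 40 x 12 mm, between them an upright BLUE rib, 30 long in x, 10 thick in y, z 4 to 40 mm: pinch it along y (room for fingers opened to 85 mm). Origin: centre of underside, z up. It and the one-window clamp, 100 mm away, may have swapped places.
- hole_red (a point): Centre, on the underside, of the clamp's 8 mm through hole with the red paint dot beside it: at x = -30, y = +15, z = 0 mm of clamp_two_window. Axes as the clamp's.
- hole_plain (a point): Centre, on the underside, of the clamp's other 8 mm hole: at x = +30, y = -2, z = 0 mm of clamp_two_window. Axes as the clamp's.
- workholder: Fixed: aluminium base 104 (its x) x 124 (its y) x 10 mm, bronze heater block (top z = 24 mm), a steel rail along each side (top z = 22 mm) with one upright 5 mm pin each, tip z = 44 mm; 136 mm long in y with fittings. Origin: centre of underside, on the table, z up. When the clamp is aligned, its x and y point the same way as the workholder's and its origin is straight above this one.
- pin_red (a point): Tip of the locating pin with the red paint dot beside its foot: at x = -30, y = +15, z = 44 mm of workholder. Axes as the workholder's.
- pin_plain (a point): Tip of the other locating pin: at x = +30, y = -2, z = 44 mm of workholder. Axes as the workholder's.
- lead_strip: Lead strip on its carrier, 38 x 90 x 9 mm, light with a row of gold pads and a black tab at one long side, lying loose on the heater block along the workholder's y; its top is 30 mm (tab 33 mm) above the table. Must not be touched. Origin: centre of its underside.
- clamp_one_window: A similar clamp of the kit, same plate (80 x 50 x 4 mm) but with one larger window and a BLACK rib (30 x 10 mm, to z = 40 mm) near one long edge (y = -17.5 mm). Not wanted; stays in the bin. Origin: centre of the plate's underside.
- setup_block: Steel height-setting block 28 x 40 x 18 mm with an 8 mm post to 32 mm. Stays in the bin, along its far (+x) side. Origin: centre of its underside.
- hex_key: Bent black hex key with a yellow sleeve, 26 x 79 x 8 mm, lying flat. Stays in the bin, along its far (+x) side. Origin: centre of its underside.
- tweezers_black: Black tweezers 17 x 117 x 9 mm, lying flat along the bin's near (-x) wall. Stay in the bin. Origin: centre of their underside.
- magazine: Grey slotted strip magazine 85 (its x) x 50 x 55 mm high, loose, standing between bin and workholder. Bystander. Origin: centre of its underside.
- solvent_bottle: White square bottle with a ribbed cap, 60 x 62 x 118 mm high, loose, between bin and workholder, at the table's far side. Bystander. Origin: centre of its underside.
- oiler: White needle oiler with a red nozzle, 36 mm across, 105 mm high, loose, between bin and workholder, at the robot's side. Bystander. Origin: centre of its underside.

How it is judged:
By the outcome, as a careful person would: the job done as asked, in the order asked, and still so for the second after the job is handed in, while the arm keeps its last pose, push and grip.
It also fails if it takes over 42 s, if anything falls off the work surface, if the arm or the gripper's body presses on something with over 40 N, if the wrist force passes 120 N, or if a joint passes its speed limit or range.

## Working session

There is one attempt and no reset: what is moved stays moved. The work goes in short steps, Python scripts to look and compute and a shell command to move; the robot and the scene stay as the last step left them, time stands still between calls to the robot, and variables do not carry over. Pictures are saved under pics/ and viewed, and the job is handed in when it is done.

```bash
ls; mkdir -p pics; cat > h.py <<'E'
import numpy as np, cv2
from plant import env
def cap(n,f=None):
    c=env.capture(n)
    np.savez('pics/'+(f or n)+'.npz',**c)
    cv2.imwrite('pics/'+(f or n)+'.png',cv2.resize(c['frame'][:,:,::-1],(800,600),interpolation=cv2.INTER_CUBIC))
    return c
def load(f): return np.load('pics/'+f+'.npz')
def ray(c,u,v):
    K=c['intrinsics'];T=c['world_from_camera']
    d=np.linalg.inv(K)@[u,v,1]; d=np.array([d[0],-d[1],-d[2]])
    return T[:3,3],T[:3,:3]@d
def onz(c,u,v,z):
    o,d=ray(c,u,v); return o+d*(z-o[2])/d[2]
def proj(c,p):
    T=c['world_from_camera'];q=T[:3,:3].T@(np.array(p)-T[:3,3]);q=np.array([q[0],-q[1],-q[2]])
    r=c['intrinsics']@q; return r[:2]/r[2]
E
python3 - <<'E'
from h import *
np.set_printoptions(precision=4,suppress=True)
for n in('top','side'):
    c=cap(n,n+'0');print(c.keys(),c['intrinsics'],c['world_from_camera'])
print(env.get_obs())
E
```

```text
pics
dict_keys(['frame', 'intrinsics', 'world_from_camera']) [[407.744    0.     261.622 ]
 [  0.     407.744  191.3527]
 [  0.       0.       1.    ]] [[ 0.0025  0.9956 -0.0938  0.3644]
 [-1.      0.0024 -0.0013 -0.0113]
 [-0.0011  0.0938  0.9956  1.2159]
 [ 0.      0.      0.      1.    ]]
dict_keys(['frame', 'intrinsics', 'world_from_camera']) [[366.3992   0.     252.3715]
 [  0.     366.3992 187.4002]
 [  0.       0.       1.    ]] [[-0.9409  0.2156 -0.2611  0.256 ]
 [-0.3386 -0.592   0.7314  0.6188]
 [ 0.0031  0.7766  0.63    0.6037]
 [ 0.      0.      0.      1.    ]]
{'clock': 0.1, 'joint_positions': array([ 1.1905,  0.4179, -0.0103,  1.6141,  0.0047,  1.1107, -0.053 ]), 'joint_velocities': array([-0.0016, -0.0018, -0.0003, -0.001 ,  0.0009, -0.0007,  0.0003]), 'joint_torque': array([  0.0012, -85.2582,   0.6395, -42.6695,  -0.049 ,   0.0165,
         0.0001]), 'tcp_pos': array([ 0.2077, -0.5894,  0.4041]), 'tcp_rot': array([[ 0.9431,  0.3324, -0.0005],
       [ 0.3324, -0.9431,  0.001 ],
       [-0.0001, -0.0011, -1.    ]]), 'wrist_force': array([-0.1143, -0.549 , -0.0701]), 'torque': array([-0.0484,  0.0295, -0.0225]), 'grip_width': 0.09404892321226903}
```

View pics/top0.png

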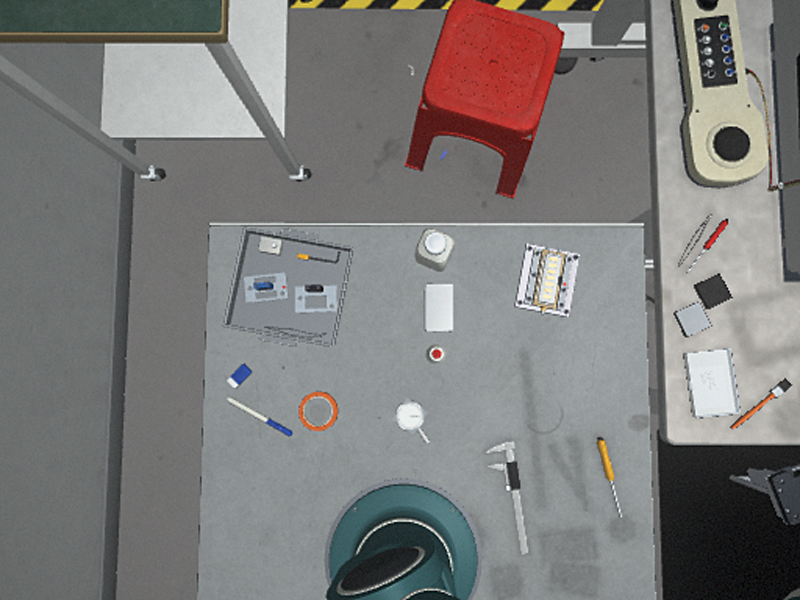

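View pics/side0.png

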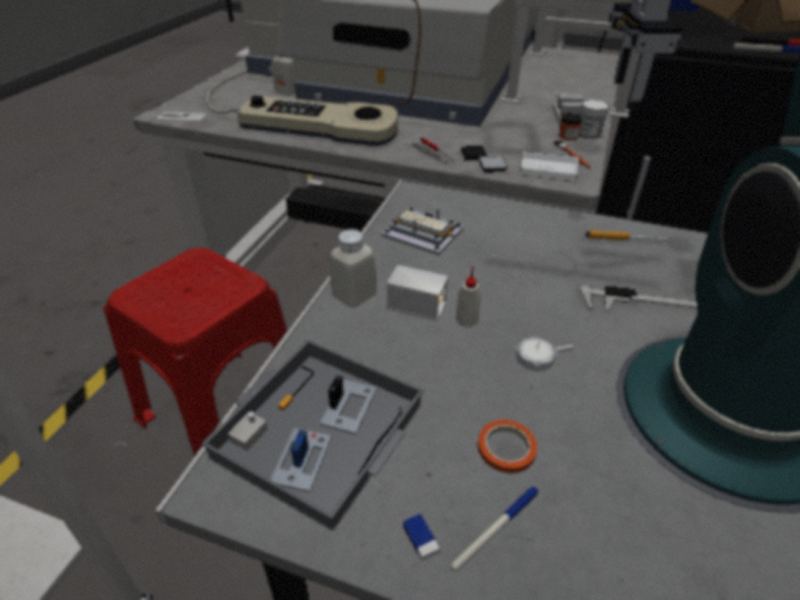

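The top view shows the bin at (290,287), the blue-rib clamp at (265,287), the black-rib clamp at (315,297) and the workholder at (547,280). The magazine, bottle and oiler stand in a column near x≈437. Next I'll zoom in.

```bash
python3 - <<'E'
from h import *
t=load('top0')['frame'];s=load('side0')['frame']
a=cv2.resize(t[140:225,138:232],None,fx=8,fy=8,interpolation=cv2.INTER_CUBIC)[:600]
b=cv2.resize(t[148:208,322:378],None,fx=10,fy=10,interpolation=cv2.INTER_CUBIC)
cv2.imwrite('pics/zt1.png',cv2.resize(a,None,fx=1,fy=1)[:,:,::-1]);cv2.imwrite('pics/zt2.png',b[:,:,::-1])
a=cv2.resize(s[265:325,165:245],None,fx=10,fy=10,interpolation=cv2.INTER_CUBIC)
b=cv2.resize(s[125:165,240:300],None,fx=13,fy=13,interpolation=cv2.INTER_CUBIC)
cv2.imwrite('pics/zs1.png',a[:,:,::-1]);cv2.imwrite('pics/zs2.png',b[:,:,::-1])
E
```

```text
(no output)
```

View pics/zt1.png

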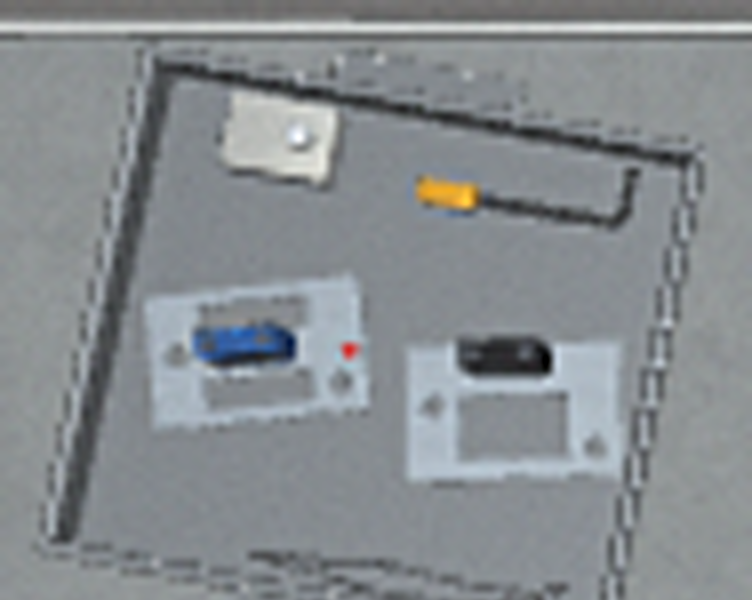

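View pics/zt2.png

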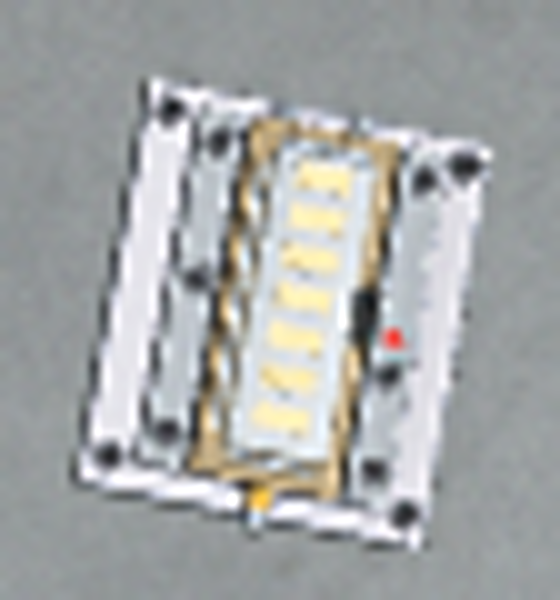

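View pics/zs1.png

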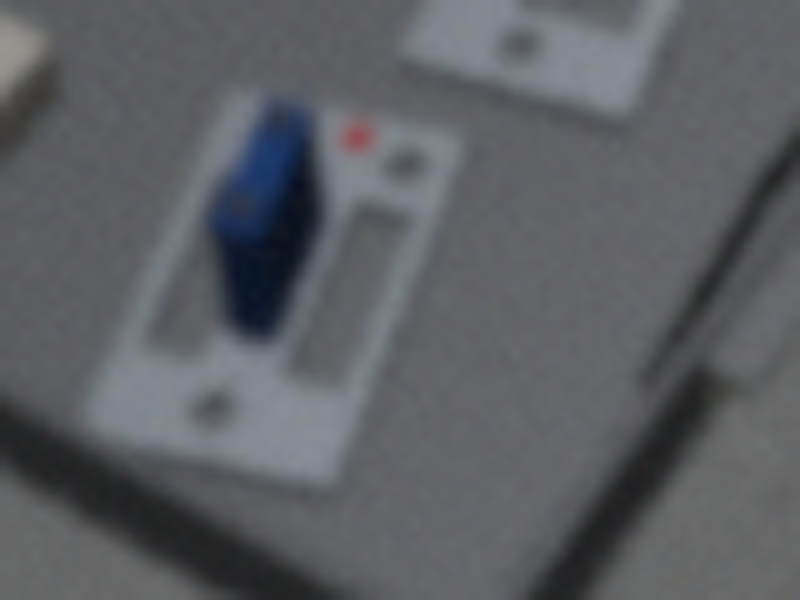

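View pics/zs2.png

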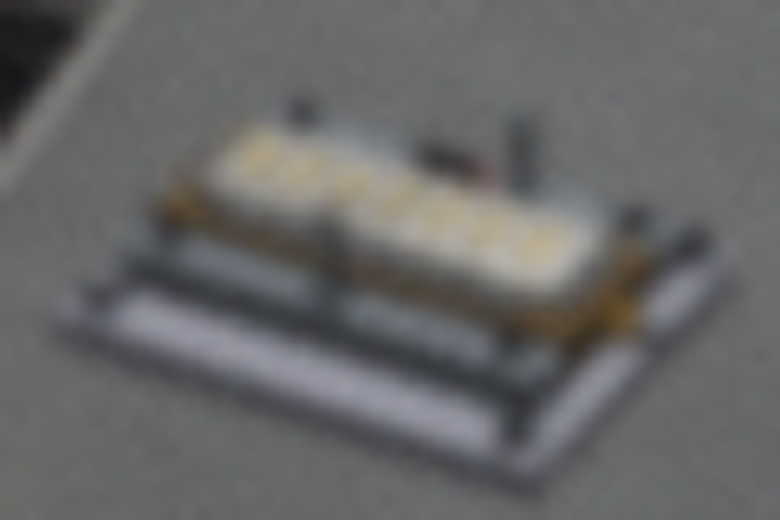

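```bash
cat > meas.py <<'E'
from h import *
np.set_printoptions(precision=4,suppress=True)
def cent(c,box,f,th,inv=False):
    u0,v0,u1,v1=box; im=c['frame'][v0:v1,u0:u1].astype(float)
    w=np.clip(f(im)-th,0,None); V,U=np.mgrid[v0:v1,u0:u1]
    return (w*U).sum()/w.sum(),(w*V).sum()/w.sum()
E
python3 - <<'E'
from meas import *
c=load('top0');im=c['frame'].astype(int);R,G,B=im[...,0],im[...,1],im[...,2]
# plate: bright pixels in bin region
m=((G>165)&(B>170)).astype(np.uint8)
m[:170]=0;m[:,:150]=0;m[200:]=0;m[:,188:]=0
print(m.sum())
blue=((B-R>40)&(B>70)); blue[:165]=0;blue[205:]=0;blue[:,:150]=0;blue[:,220:]=0
print('blue',blue.sum(),np.argwhere(blue).mean(0)[::-1])
red=((R-G>50)&(R>150)); red[:160]=0;red[205:]=0
for r in((150,200),(330,380)):
    q=np.argwhere(red[:,r[0]:r[1]])+[0,r[0]];print('red',len(q),q.mean(0)[::-1])
print(G[172:196,153:187])
E
```

```text
222
blue 39 [167.7436 182.3077]
red 18 [191.7222 167.0556]
red 4 [360.5 181.5]
[[ 77  91 136 136 136 137 134 134 138 134 137 135 134 142 133 138 130 139
  136 139 138 139 138 138 137 136 140 139 135 140 137 138 138 141]
 [ 77  92 134 137 137 136 134 136 133 136 141 136 137 135 134 136 142 136
  132 136 136 135 136 134 134 134 135 137 140 137 138 138 137 139]
 [ 73 106 137 140 137 132 138 137 136 134 135 136 137 135 135 134 134 137
  136 140 139 136 137 140 138 135 151 153 167 142 136 141 140 141]
 [ 72 126 140 135 134 129 131 131 134 136 137 135 135 139 142 138 142 148
  153 163 165 162 172 182 184 183 185 184 185 164 139 134 139 136]
 [ 73 138 138 136 138 137 137 138 147 153 163 165 161 171 185 184 183 182
  184 179 180 167 169 179 180 177 178 180 182 169 140 137 138 141]
 [ 91 139 133 160 170 179 179 183 184 183 178 184 170 170 145 140 137 142
  146 120 132 116 127 154 181 181 181 180 185 194 126 133 139 138]
 [ 91 132 129 181 179 181 181 179 180 160 115 136 119 135 134 136 135 137
  138 140 138 137 136 156 179 182 178 182 180 186 129 134 142 138]
 [125 140 129 170 178 182 178 182 
[... 1663 characters left out ...]
 132 133 134 165 183 179 186 180 180 173 157 163 165 175 176 185 187
  186 185 184 184 188 160 153 141 154 162 132 148 120 135 138 140]
 [138 136 133 134 166 181 183 179 180 182 181 185 178 188 157 155 140 158
  159 131 144 117 133 131 138 134 134 139 138 139 139 140 137 140]
 [137 136 137 135 155 152 149 140 155 157 130 142 119 131 131 133 134 136
  132 137 139 140 137 140 138 140 134 139 138 143 138 140 140 137]
 [139 136 137 135 132 134 131 134 134 134 133 135 137 136 141 139 136 138
  139 137 139 138 138 137 137 138 138 140 141 137 143 141 139 139]
 [138 135 139 135 136 136 139 136 138 136 137 135 138 139 137 138 139 140
  139 135 134 138 137 140 138 141 142 140 140 140 138 141 141 138]]
```

```bash
cat >> meas.py <<'E'
def edge(im,p0,p1,sgn,half=2.5,n=25,lo=.12,hi=.88,seg=None):
    # points of strongest intensity transition (sgn * gradient along outward normal) between p0,p1
    p0=np.array(p0,float);p1=np.array(p1,float);d=(p1-p0)/np.linalg.norm(p1-p0);nn=np.array([d[1],-d[0]])
    pts=[];s=np.arange(-half,half+.01,.1)
    for a in np.linspace(lo,hi,n):
        q=(p0+a*(p1-p0))[None]+s[:,None]*nn
        v=cv2.remap(im.astype(np.float32),q[:,0].astype(np.float32)[None],q[:,1].astype(np.float32)[None],cv2.INTER_LINEAR)[0]
        g=np.clip(sgn*np.gradient(v),0,None); k=np.argmax(cv2.GaussianBlur(g[None],(0,0),4)[0]); w=g*(abs(np.arange(len(s))-k)<=8)
        if w.sum()>0: pts.append(p0+a*(p1-p0)+nn*(w*s).sum()/w.sum())
    pts=np.array(pts,np.float32)
    vx,vy,x,y=cv2.fitLine(pts,cv2.DIST_HUBER,0,.01,.01).ravel()
    r=(pts-[x,y])@[-vy,vx]
    return (np.array([x,y]),np.array([vx,vy])),np.median(abs(r))
def inter(a,b):
    t=np.linalg.solve(np.c_[a[1],-b[1]],b[0]-a[0]);return a[0]+t[0]*a[1]
def quad(im,P,sgn=-1,half=2.5,**k):
    L=[];R=[]
    # P clockwise in image => outward normal is (d[1],-d[0])
    for i in range(4):
        l,r=edge(im,P[i],P[(i+1)%4],sgn,half,**k);L.append(l);R.append(r)
    return [inter(L[i-1],L[i]) for i in range(4)],R
E
python3 - <<'E'
from meas import *
c=load('top0');im=cv2.cvtColor(c['frame'],cv2.COLOR_RGB2GRAY)
f=lambda x,y:(x/8-.5+138,y/8-.5+140)
P=[f(148,297),f(355,275),f(370,407),f(155,430)]
for _ in range(2): P,R=quad(im,P,half=2)
print('px',np.array(P),R)
W=np.array([onz(c,*p,.007) for p in P]);print(W,W.mean(0))
for i in range(4):
    d=W[(i+1)%4]-W[i];print('len',np.linalg.norm(d),'ang',np.degrees(np.arctan2(d[1],d[0])))
g=lambda x,y:(x/10-.5+322,y/10-.5+148)
P=[g(152,82),g(488,152),g(415,545),g(82,480)]
for _ in range(2): P,R=quad(im,P,half=2)
print('WH px',np.array(P),R)
W=np.array([onz(c,*p,.010) for p in P]);print(W,W.mean(0))
for i in range(4):
    d=W[(i+1)%4]-W[i];print('len',np.linalg.norm(d),'ang',np.degrees(np.arctan2(d[1],d[0])))
E
```

```text
px [[155.5333 176.8257]
 [182.1361 173.8139]
 [183.8328 190.3181]
 [156.9435 193.2462]] [np.float32(0.16792852), np.float32(0.094242066), np.float32(0.10411007), np.float32(0.13378793)]
[[0.5212 0.3075 0.007 ]
 [0.5304 0.2282 0.007 ]
 [0.4809 0.2221 0.007 ]
 [0.4719 0.302  0.007 ]] [0.5011 0.265  0.007 ]
len 0.07987821031137002 ang -83.3411035164099
len 0.049947101349216476 ang -173.0020038220441
len 0.0803997930860198 ang 96.3900718539982
len 0.04956951327137445 ang 6.398718735113901
WH px [[336.9412 155.6875]
 [370.4162 162.3208]
 [363.4348 202.1662]
 [329.5102 195.481 ]] [np.float32(0.18544228), np.float32(0.16425729), np.float32(0.18647344), np.float32(0.19986117)]
[[ 0.5858 -0.2349  0.01  ]
 [ 0.566  -0.3347  0.01  ]
 [ 0.4466 -0.3113  0.01  ]
 [ 0.4662 -0.2111  0.01  ]] [ 0.5161 -0.273   0.01  ]
len 0.10171915587907117 ang -101.2580823296239
len 0.12167649894508889 ang 168.92848712393535
len 0.10212122633061566 ang 78.91519694564381
len 0.12198469811541707 ang -11.26061628658397
```

```bash
cat >> meas.py <<'E'
WH=np.array([.5161,-.2730]);WA=np.radians(78.9)
def whp(x,y,z=44):
    c,s=np.cos(WA),np.sin(WA); return np.array([WH[0]+(c*x-s*y)/1e3,WH[1]+(s*x+c*y)/1e3,z/1e3])
PIN=[(-30,15),(30,-2)]
E
python3 - <<'E'
from meas import *
for n,box,k in(('top0',(322,148,378,208),10),('side0',(240,125,300,165),13)):
    c=load(n);im=cv2.resize(c['frame'][box[1]:box[3],box[0]:box[2]],None,fx=k,fy=k,interpolation=cv2.INTER_CUBIC)[:,:,::-1].copy()
    for p in PIN:
        a,b=[proj(c,whp(*p,z)) for z in(22,44)];print(n,a,b)
        t=lambda q:tuple(int((q[i]+.5-box[i])*k) for i in(0,1))
        cv2.line(im,t(a),t(b),(0,255,0),1);cv2.circle(im,t(b),4,(0,255,255),1)
    for q in[(-52,-62),(52,-62),(52,62),(-52,62)]: cv2.circle(im,t(proj(c,whp(*q,10))),3,(255,0,255),1)
    cv2.imwrite(f'pics/chk_{n}.png',im)
E
python3 - <<'E'
import cv2
import numpy as np
a=cv2.imread('pics/chk_top0.png');b=cv2.imread('pics/chk_side0.png')
print(a.shape,b.shape)
E
```

```text
top0 [360.0907 185.2589] [361.9123 184.4319]
top0 [341.0492 175.7032] [342.5135 174.7009]
side0 [280.2397 139.6039] [280.618 133.235]
side0 [265.5279 147.3227] [265.7246 140.8541]
(600, 560, 3) (520, 780, 3)
```

View pics/chk_top0.png

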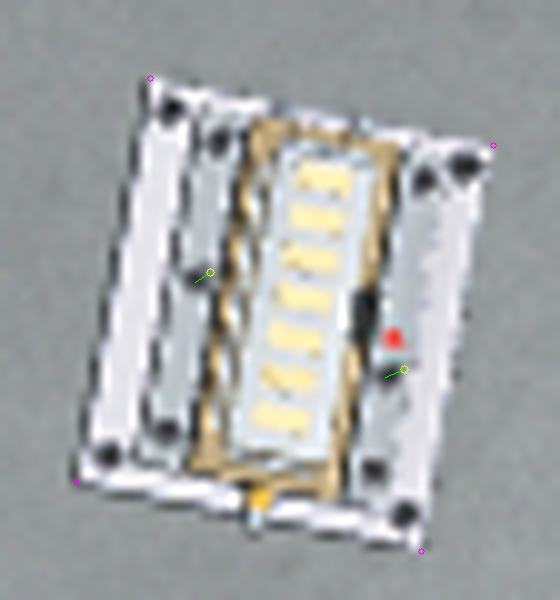

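View pics/chk_side0.png

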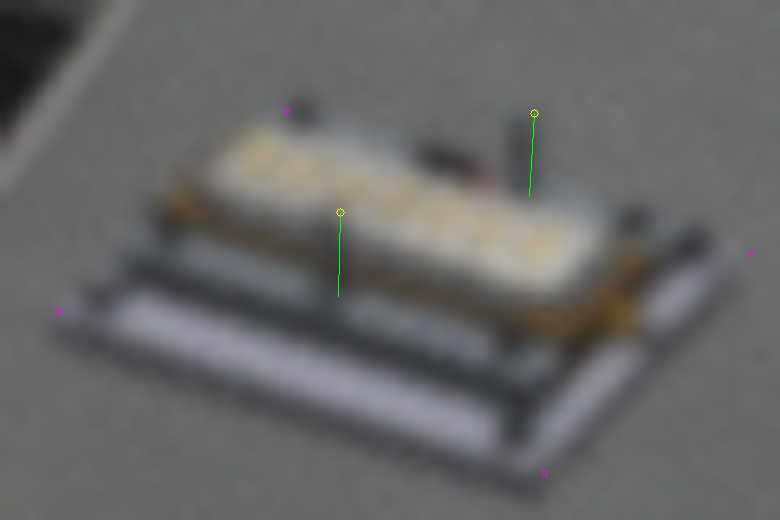

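```bash
python3 -m crank '{"offset":[[28,-35.4,0],[28,-35.4,0],[28,-35.4,0],[28,-35.4,0],[28,-35.4,0],[28,-35.4,0],[28,-35.4,0],[28,-35.4,0],[28,-35.4,0],[28,-35.4,0],[28,-35.4,0],[28,-35.4,0],[28,-35.4,0],[28,-35.4,0],[28,-35.4,0],[28,-35.4,0],[28,-35.4,0],[28,-35.4,0],[28,-35.4,0],[28,-35.4,0]],"roll":[0,0,0,0,0,0,0,0,0,0,0,0,0,0,0,0,0,0,0,0]}' 60
python3 -m crank '{"offset":[[0,0,0],[0,0,0],[0,0,0],[0,0,0],[0,0,0],[0,0,0],[0,0,0],[0,0,0],[0,0,0]],"roll":[-0.1683,-0.1683,-0.1683,-0.1683,-0.1683,-0.1683,-0.1683,-0.1683,0]}'
cat >> meas.py <<'E'
def togo(target,yaw_y):
    # tool-axes offset (mm) and roll so that TCP reaches target, tool y axis at world angle yaw_y (mod pi)
    o=env.get_obs();R=o['tcp_rot'];d=R.T@(np.array(target)-o['tcp_pos'])*1e3
    a=np.arctan2(R[1,1],R[0,1]);e=(yaw_y-a+np.pi/2)%np.pi-np.pi/2
    print('clock',o['clock'],'pos',o['tcp_pos'],'offset',d,'roll',-e,'tilt',R[:,2],'F',o['wrist_force'],'w',o['grip_width'],'q',o['joint_positions'])
E
python3 - <<'E'
from meas import *
togo([.5011,.2650,.211],np.radians(6.5));cap('side','side1')
E
```

```text
clock: 2.6
tcp_pos: [0.501, 0.2657, 0.4043]
tcp_rot: [[0.943, 0.332, -0.0], [0.332, -0.943, -0.0], [-0.001, 0.0, -1.0]]
wrist_force: [0.1, -1.3, -0.6]
grip_width: 0.0601
clock: 3.72
tcp_pos: [0.5007, 0.2641, 0.4043]
tcp_rot: [[-0.113, 0.994, -0.001], [0.994, 0.113, 0.0], [0.0, -0.001, -1.0]]
wrist_force: [-0.3, -0.3, -0.4]
grip_width: 0.0599
clock 3.725 pos [0.5007 0.2641 0.4043] offset [  0.7379   0.6905 193.3105] roll -0.00012198230243920527 tilt [-0.0009  0.0002 -1.    ] F [-0.2777 -0.3315 -0.4155] w 0.05988195044164639 q [ 0.2107  0.4831 -0.9871  1.7397  0.436   1.1583 -0.7909]
```

```bash
python3 -m crank '{"offset":[[0.7,0.5,20],[0,0,40],[0,0,40],[0,0,35],[0,0,15],[0,0,0]],"roll":[0,0,0,0,0,0]}'
python3 - <<'E'
from meas import *
togo([.5011,.2650,.211],np.radians(6.5));cap('side','side2');cap('top','top2')
for n in('side2','top2'):
    c=load(n);p=proj(c,[.5011,.265,.02]).astype(int);print(p)
    b=cv2.resize(c['frame'][p[1]-30:p[1]+30,p[0]-40:p[0]+40],None,fx=6,fy=6,interpolation=cv2.INTER_CUBIC);cv2.imwrite('pics/z%s.png'%n,b[:,:,::-1])
E
```

```text
clock: 4.53
tcp_pos: [0.5007, 0.2653, 0.2541]
tcp_rot: [[-0.114, 0.994, -0.001], [0.994, 0.114, -0.0], [-0.0, -0.001, -1.0]]
wrist_force: [0.3, -0.0, -0.6]
grip_width: 0.0599
clock 4.525 pos [0.5007 0.2653 0.2541] offset [-0.3398  0.3809 43.0568] roll 0.0004364310260918103 tilt [-0.0013 -0.0003 -1.    ] F [ 0.2864 -0.0176 -0.5704] w 0.059943730729537216 q [ 0.0962  0.6644 -0.8458  1.8556  0.623   0.9111 -0.9318]
[192 288]
[168 183]
```

View pics/zside2.png

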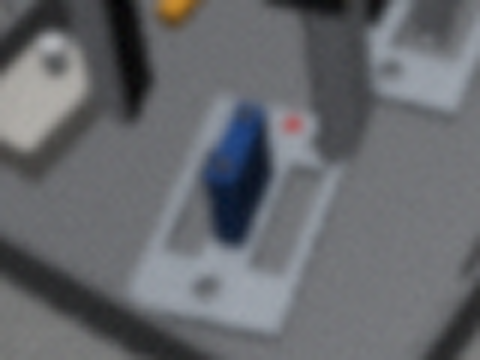

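View pics/top2.png

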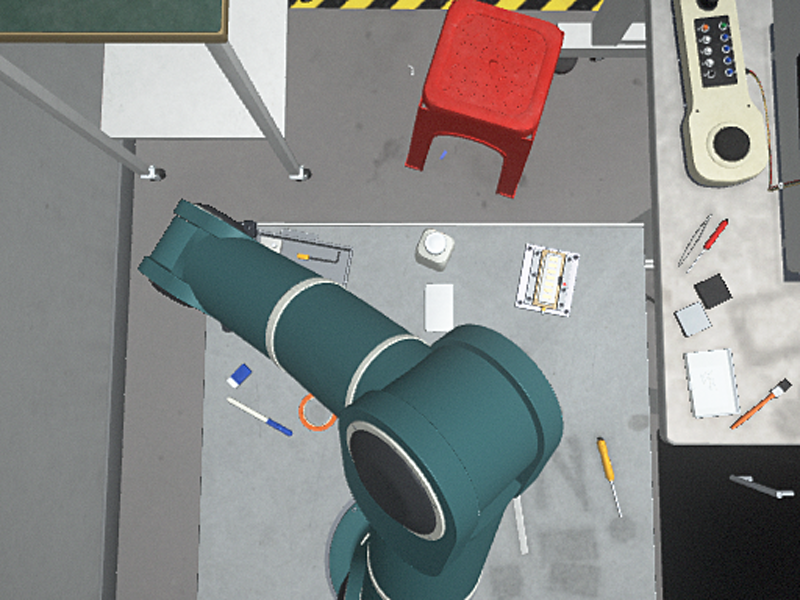

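In the zoomed side view the open fingers straddle the blue rib, one near (110,110) and the other at (335,155). I'll descend and close.

```bash
python3 -m crank '{"offset":[[-0.3,0.4,20],[0,0,15],[0,0,8],[0,0,0],[0,0,0]],"roll":[0,0,0,0,0]}'
python3 -m crank '{"offset":[[0,0,0],[0,0,0],[0,0,0],[0,0,0],[0,0,0],[0,0,0]],"roll":[0,0,0,0,0,0]}' 0 25
python3 - <<'E'
from meas import *
togo([.5011,.2650,.211],np.radians(6.5))
E
```

```text
clock: 5.25
tcp_pos: [0.5015, 0.2651, 0.212]
tcp_rot: [[-0.114, 0.993, 0.0], [0.993, 0.114, 0.0], [0.0, 0.0, -1.0]]
wrist_force: [0.0, 0.0, 0.6]
grip_width: 0.0602
clock: 6.0
tcp_pos: [0.5015, 0.2649, 0.2117]
tcp_rot: [[-0.114, 0.993, -0.0], [0.993, 0.114, 0.0], [0.0, 0.0, -1.0]]
wrist_force: [-0.8, 0.1, -0.1]
grip_width: 0.0097
clock 6.0 pos [0.5015 0.2649 0.2117] offset [ 0.1237 -0.339   0.6746] roll 0.0009355019199128733 tilt [-0.      0.0001 -1.    ] F [-0.8041  0.1021 -0.0879] w 0.009682590157527367 q [ 0.0604  0.7223 -0.7953  1.8708  0.6832  0.8447 -0.9739]
```

```bash
python3 -m crank '{"offset":[[0,0,-3],[0,0,-8],[0,0,-20],[0,0,-30],[0,0,-35],[0,0,-35],[0,0,-30],[0,0,-15],[0,0,0]],"roll":[0,0,0,0,0,0,0,0,0]}' 0 40
python3 - <<'E'
from meas import *
togo([.5161,-.2730,.3877],np.radians(168.9))
cap('side','side3')
E
```

```text
clock: 7.12
tcp_pos: [0.5014, 0.2649, 0.3885]
tcp_rot: [[-0.114, 0.993, 0.001], [0.993, 0.114, 0.0], [0.0, 0.001, -1.0]]
wrist_force: [0.8, -1.0, -2.1]
grip_width: 0.0096
clock 7.125 pos [0.5014 0.2649 0.3885] offset [-536.0775  -46.6964    0.657 ] roll 0.3079696641769889 tilt [ 0.0013  0.0003 -1.    ] F [ 0.8217 -1.0077 -2.1125] w 0.009603361547562526 q [ 0.1991  0.5013 -0.9753  1.7548  0.4562  1.1303 -0.8054]
```

View pics/side3.png

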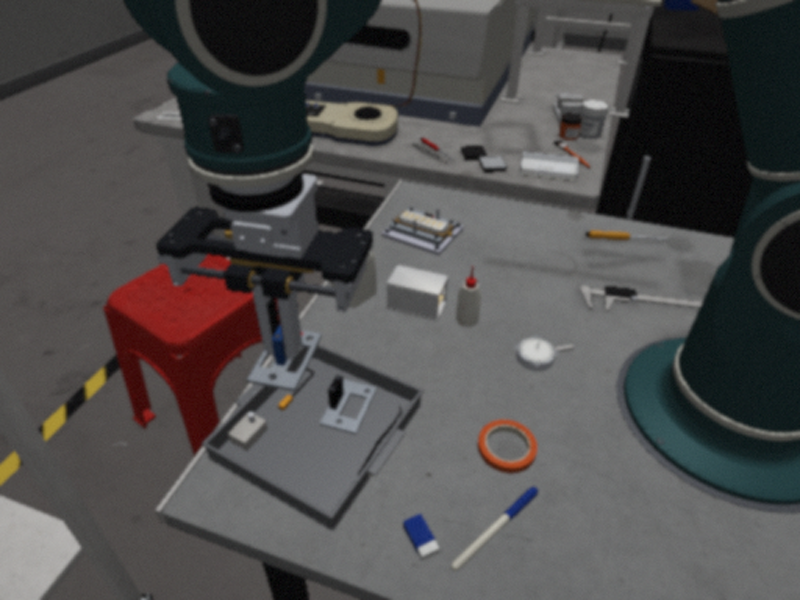

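The side view shows the plate hanging level in the fingers at (285,362). The black clamp, block, hex key and tweezers are still in the bin. Now I'll carry it over.

```bash
python3 -m crank '{"offset":[[-10,-0.9,0],[-20,-1.7,0],[-29,-2.5,0],[-29,-2.5,0],[-29,-2.5,0],[-29,-2.5,0],[-29,-2.5,0],[-29,-2.5,0],[-29,-2.5,0],[-29,-2.5,0],[-29,-2.5,0],[-29,-2.5,0],[-29,-2.5,0],[-29,-2.5,0],[-29,-2.5,0],[-29,-2.5,0],[-29,-2.5,0],[-29,-2.5,0],[-29,-2.5,0],[-13,-1.6,0]],"roll":[0,0,0,0,0,0,0,0,0,0,0,0,0,0,0,0,0,0,0,0]}'
python3 -m crank '{"offset":[[0,0,0],[0,0,0],[0,0,0],[0,0,0],[0,0,0],[0,0,0]],"roll":[0.05,0.1,0.1,0.058,0,0]}'
python3 - <<'E'
from meas import *
togo([.5161,-.2730,.3877],np.radians(168.9))
cap('side','side4');cap('top','top4')
E
```

```text
clock: 9.68
tcp_pos: [0.5155, -0.2747, 0.3866]
tcp_rot: [[-0.112, 0.994, -0.001], [0.994, 0.112, 0.001], [0.001, -0.001, -1.0]]
wrist_force: [0.5, -0.2, -0.8]
grip_width: 0.0097
clock: 10.42
tcp_pos: [0.5161, -0.2727, 0.3874]
tcp_rot: [[0.191, 0.982, -0.0], [0.982, -0.191, 0.0], [0.0, -0.0, -1.0]]
wrist_force: [-0.4, 0.3, 0.1]
grip_width: 0.0099
clock 10.425 pos [ 0.5161 -0.2727  0.3874] offset [-0.3316  0.0162 -0.2798] roll 0.0019558668426498116 tilt [-0.0003  0.0003 -1.    ] F [-0.3805  0.2878  0.0647] w 0.009896087256206334 q [ 1.0607  0.4829 -0.8293  1.7165  0.3907  1.1168 -0.0786]
```

View pics/side4.png

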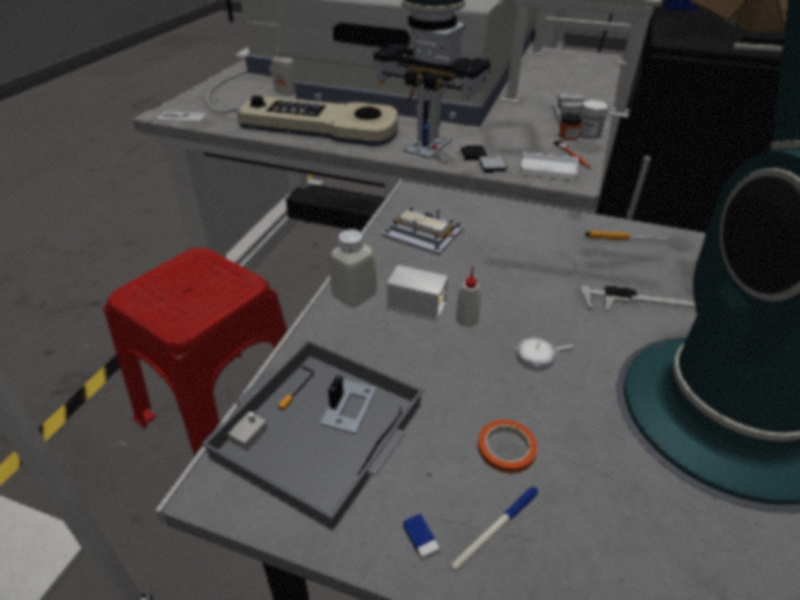

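View pics/top4.png

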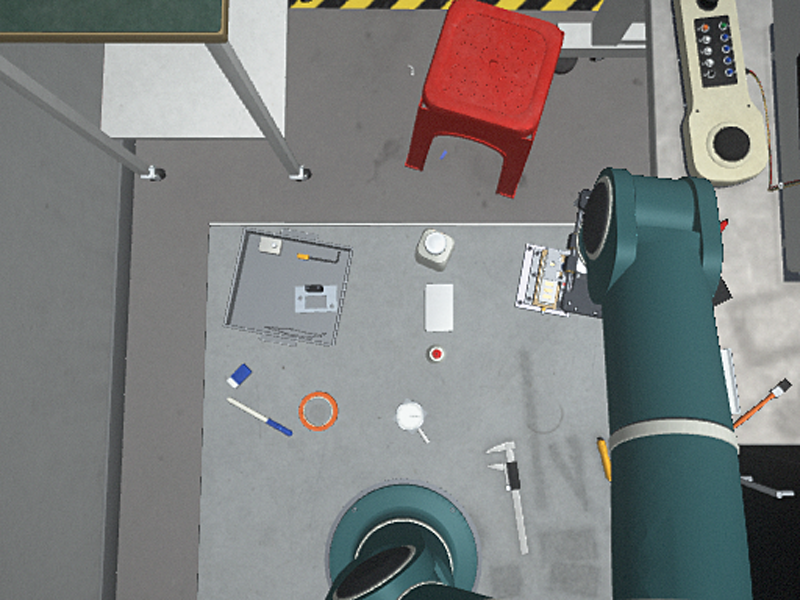

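Top view: the arm hides the held clamp, so only the side camera can see it, at (428,147). Before descending, I'll cross-check the workholder centre with its screws and pins in the unobstructed top0 picture.

```bash
python3 - <<'E'
from meas import *
c=load('top0');im=cv2.cvtColor(c['frame'],cv2.COLOR_RGB2GRAY).astype(float)
def blob(x,y,r=2,base=None):
    u,v=x/10-.5+322,y/10-.5+148
    for _ in range(6):
        V,U=np.mgrid[int(v)-5:int(v)+7,int(u)-5:int(u)+7]
        d=np.hypot(U-u,V-v)<2.3; p=im[V,U]
        w=np.clip(120-p,0,None)*d
        u,v=(w*U).sum()/w.sum(),(w*V).sum()/w.sum()
    return np.array([u,v])
ci,si=np.cos(WA),np.sin(WA);Ri=np.array([[ci,si],[-si,ci]])
for name,L,z in(('base',[(170,108),(465,163),(403,513),(110,455)],.012),('rail',[(218,140),(425,178),(375,470),(168,430)],.024),('pin',[(388,372),(197,277)],.033)):
    B=[blob(*l) for l in L];W=np.array([onz(c,*b,z) for b in B])
    print(name,np.array(B));print(' wh frame mm',(W[:,:2]-WH)@Ri.T*1e3);print(' mean',W.mean(0))
E
```

```text
base [[338.6037 158.447 ]
 [368.0269 164.2269]
 [362.1019 198.9563]
 [332.5207 193.1598]]
 wh frame mm [[ 44.7102 -53.4227]
 [-44.4733 -53.337 ]
 [-45.0385  52.4711]
 [ 43.8986  52.5781]]
 mean [ 0.5165 -0.2733  0.012 ]
rail [[343.5131 161.5969]
 [363.9125 165.5875]
 [358.8155 194.5   ]
 [338.3094 190.5249]]
 wh frame mm [[ 30.6303 -44.4553]
 [-30.542  -44.4518]
 [-30.61    42.8983]
 [ 30.4535  43.086 ]]
 mean [ 0.5168 -0.2732  0.024 ]
pin [[360.4286 185.0649]
 [341.6935 175.8744]]
 wh frame mm [[-28.4943  15.9445]
 [ 29.8846  -0.0163]]
 mean [ 0.5084 -0.2708  0.033 ]
```

```bash
python3 -m crank '{"offset":[[-0.3,0,10],[0,0,25],[0,0,30],[0,0,25],[0,0,12],[0,0,0]],"roll":[0,0,0,0,0,0]}'
python3 - <<'E'
from meas import *
togo([.5161,-.2730,.2627],np.radians(168.9))
c=cap('side','side5')
b=cv2.resize(c['frame'][100:165,240:320],None,fx=10,fy=10,interpolation=cv2.INTER_CUBIC)[:600];cv2.imwrite('pics/zs5.png',b[:,:,::-1])
E
```

```text
clock: 11.28
tcp_pos: [0.5161, -0.2731, 0.2851]
tcp_rot: [[0.192, 0.981, -0.001], [0.981, -0.192, 0.001], [0.001, -0.001, -1.0]]
wrist_force: [0.4, -0.0, -0.7]
grip_width: 0.0097
clock 11.275 pos [ 0.5161 -0.2731  0.2851] offset [ 0.0907  0.0037 22.3894] roll 0.0004456456863595193 tilt [-0.0009  0.0009 -1.    ] F [ 0.354  -0.0389 -0.7289] w 0.009659011978994606 q [ 1.0012  0.6038 -0.7549  1.7981  0.5009  0.9426 -0.1629]
```

View pics/zs5.png

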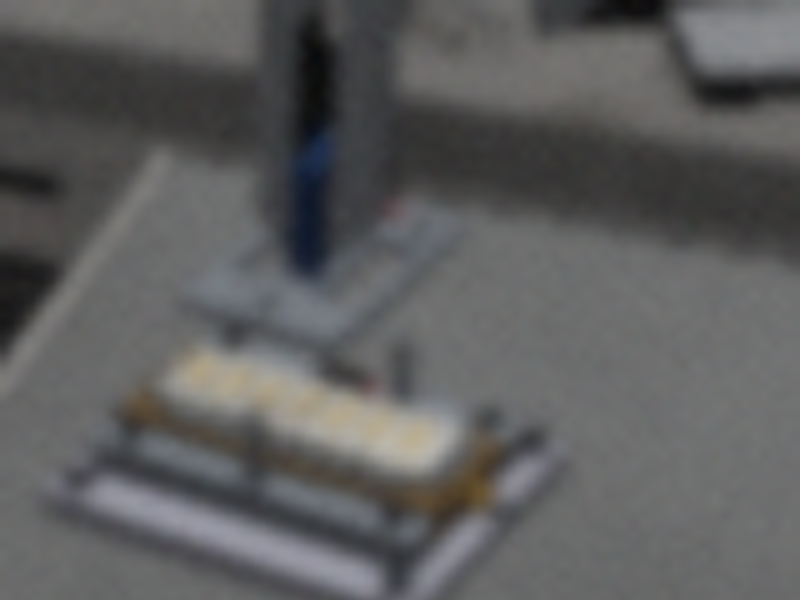

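```bash
python3 - <<'E'
from meas import *
c=load('side5');im=c['frame'];box=(240,100,320,160);k=10
a=cv2.resize(im[box[1]:box[3],box[0]:box[2]],None,fx=k,fy=k,interpolation=cv2.INTER_CUBIC).astype(float)
a=np.clip((a-40)*1.4,0,255).astype(np.uint8)[:,:,::-1].copy()
t=lambda q:tuple(int(round((q[i]+.5-box[i])*k)) for i in(0,1))
o=env.get_obs();R=o['tcp_rot'];zu=o['tcp_pos'][2]-.2087
cx=R[:2,0]; print(np.degrees(np.arctan2(*cx[::-1])))
# clamp x axis = tool x, y axis = -tool y
def cl(x,y,z): return np.r_[o['tcp_pos'][:2]+(R[:2,0]*x-R[:2,1]*y)/1e3,zu+z/1e3]
P=[proj(c,cl(*q,4)) for q in((-40,-25),(40,-25),(40,25),(-40,25))]
for i in range(4): cv2.line(a,t(P[i]),t(P[(i+1)%4]),(0,255,0),1)
for h in PIN: cv2.circle(a,t(proj(c,cl(*h,4))),4,(0,255,255),1)
print(np.array(P))
for p in PIN: cv2.line(a,t(proj(c,whp(*p,22))),t(proj(c,whp(*p,44))),(0,255,0),1)
for q in((-52,-62),(52,-62),(52,62),(-52,62)): cv2.circle(a,t(proj(c,whp(*q,10))),3,(255,0,255),1)
cv2.imwrite('pics/ov5.png',a)
E
```

```text
78.91808753349896
[[270.776  117.1939]
 [257.164  128.8759]
 [272.7808 133.6138]
 [285.8639 121.4772]]
```

View pics/ov5.png

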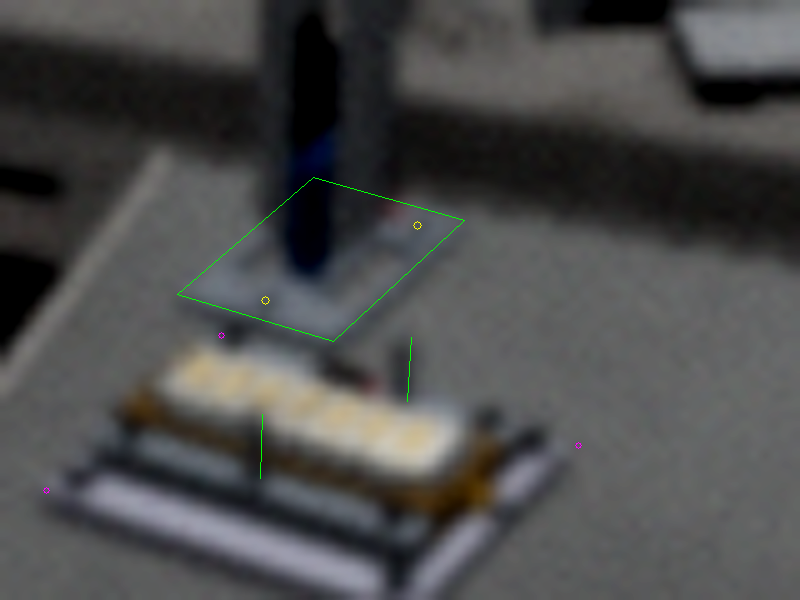

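```bash
python3 - <<'E'
from meas import *
np.set_printoptions(linewidth=200,precision=1,suppress=True)
c=load('side5');im=cv2.cvtColor(c['frame'],cv2.COLOR_RGB2GRAY).astype(np.float32)
P=np.array([[270.776,117.19],[257.164,128.876],[272.78,133.61],[285.86,121.48]])
# profiles averaged along each edge, outward normal; only visible parts
s=np.arange(-3,4.01,.5)
for i,rng in((0,(.62,.95)),(1,(.1,.9)),(2,(.1,.9)),(3,(.1,.42))):
    p0,p1=P[i],P[(i+1)%4];d=(p1-p0)/np.linalg.norm(p1-p0);n=np.array([-d[1],d[0]])
    if n@((p0+p1)/2-P.mean(0))<0:n=-n
    pr=[]
    for a in np.linspace(*rng,30):
        q=(p0+a*(p1-p0))+s[:,None]*n
        pr.append(cv2.remap(im,q[:,0].astype(np.float32)[None],q[:,1].astype(np.float32)[None],cv2.INTER_LINEAR)[0])
    print(i,n);print(np.c_[s,np.mean(pr,0)].T)
print('pins')
for p,rows in((PIN[0],range(134,139)),(PIN[1],range(142,147))):
    for v in rows:
        u0=int(round(np.interp(v,[proj(c,whp(*p,44))[1],proj(c,whp(*p,22))[1]],[proj(c,whp(*p,44))[0],proj(c,whp(*p,22))[0]])))
        print(v,u0-5,im[v,u0-5:u0+6])
    print(proj(c,whp(*p,44)),proj(c,whp(*p,22)))
E
```

```text
0 [-0.7 -0.8]
[[ -3.   -2.5  -2.   -1.5  -1.   -0.5   0.    0.5   1.    1.5   2.    2.5   3.    3.5   4. ]
 [111.1 112.5 113.5 114.4 114.6 113.8 112.3 110.7 110.  110.2 110.2 109.7 109.6 109.2 108.6]]
1 [-0.3  1. ]
[[ -3.   -2.5  -2.   -1.5  -1.   -0.5   0.    0.5   1.    1.5   2.    2.5   3.    3.5   4. ]
 [115.5 116.4 116.5 115.1 112.3 107.2 100.   92.3  87.6  88.7  93.9 101.3 109.9 119.8 130.4]]
2 [0.7 0.7]
[[ -3.   -2.5  -2.   -1.5  -1.   -0.5   0.    0.5   1.    1.5   2.    2.5   3.    3.5   4. ]
 [100.9 103.  105.4 107.5 107.9 106.2 102.6  98.4  96.1  97.2 100.9 104.8 107.5 108.5 107.9]]
3 [ 0.3 -1. ]
[[ -3.   -2.5  -2.   -1.5  -1.   -0.5   0.    0.5   1.    1.5   2.    2.5   3.    3.5   4. ]
 [102.3 103.2 103.7 103.6 104.  102.7  98.8  91.5  83.6  76.6  70.4  65.7  61.1  57.4  54.6]]
pins
134 276 [103. 107. 101.  93.  90. 100. 107. 112. 111. 109. 112.]
135 276 [107. 108. 100.  83.  79.  93. 105. 112. 112. 110. 112.]
136 275 [ 88.  98. 106.  98.  83.  78.  94. 104. 112. 111. 113.]
137 275 [ 67.  81.  95.  98.  83.  77.  95. 108. 111. 113. 111.]
138 275 [ 83.  82.  96. 101.  83.  77.  96. 109. 112. 115. 111.]
[280.6 133.2] [280.2 139.6]
142 261 [ 89.  94.  93.  88.  87. 106. 133. 148. 153. 158. 167.]
143 261 [ 77.  77.  80.  74.  70.  82. 103. 119. 126. 142. 156.]
144 261 [ 76.  73.  72.  69.  61.  70.  82.  92.  93. 108. 118.]
145 261 [95. 88. 75. 65. 59. 64. 69. 74. 75. 86. 93.]
146 261 [111. 106.  97.  75.  62.  63.  70.  68.  73.  77.  75.]
[265.7 140.9] [265.5 147.3]
```

```bash
cat >> meas.py <<'E'
def shift(c,P,rngs,half=2.0,sgn=-1,show=True):
    # P: predicted image polygon; per-edge normal displacement of strongest outward drop, then LSQ image shift
    im=cv2.cvtColor(c['frame'],cv2.COLOR_RGB2GRAY).astype(np.float32);P=np.array(P);N=[];D=[];s=np.arange(-half,half+.01,.1)
    for i,r in enumerate(rngs):
        if r is None: continue
        p0,p1=P[i],P[(i+1)%4];d=(p1-p0)/np.linalg.norm(p1-p0);n=np.array([-d[1],d[0]])
        if n@((p0+p1)/2-P.mean(0))<0:n=-n
        q=(p0+np.linspace(*r,40)[:,None]*(p1-p0))[:,None]+s[:,None]*n
        v=cv2.remap(im,q[...,0].astype(np.float32),q[...,1].astype(np.float32),cv2.INTER_CUBIC).mean(0)
        g=np.clip(sgn*np.gradient(v),0,None);k=np.argmax(g);w=g*(abs(np.arange(len(s))-k)<=7)
        N.append(n);D.append((w*s).sum()/w.sum())
        if show: print('  edge',i,n,'disp %.2f'%D[-1],'step %.0f'%w.sum())
    return np.linalg.lstsq(np.array(N),np.array(D),rcond=None)[0]
E
python3 - <<'E'
from meas import *
c=load('side0')
W=np.array([[.5212,.3075],[.5304,.2282],[.4809,.2221],[.4719,.3020]])
P=[proj(c,[*w,.007]) for w in W];print('bin plate',np.array(P));print(shift(c,P,[(.1,.9)]*4))
for h in (51,):
  P=[proj(c,whp(*q,10)) for q in((-51,-61),(51,-61),(51,61),(-51,61))]
  print('wh base');print(shift(c,P,[(.1,.9)]*4))
t=load('top0');P=[proj(t,whp(*q,10)) for q in((-51,-61),(51,-61),(51,61),(-51,61))];print(shift(t,P,[(.1,.9)]*4))
E
```

```text
bin plate [[172.8984 308.2317]
 [188.5353 273.8318]
 [212.3776 278.41  ]
 [198.4617 313.91  ]]
  edge 0 [-0.9104 -0.4138] disp 1.10 step 19
  edge 1 [ 0.1886 -0.9821] disp 0.70 step 9
  edge 2 [0.931 0.365] disp -1.00 step 25
  edge 3 [-0.2168  0.9762] disp -0.33 step 34
[-0.8485 -0.7022]
wh base
  edge 0 [-0.6639 -0.7478] disp -1.91 step 1
  edge 1 [-0.3163  0.9487] disp 0.40 step 49
  edge 2 [0.7289 0.6846] disp -0.23 step 32
  edge 3 [ 0.2938 -0.9559] disp -1.21 step 30
[0.1906 0.9606]
  edge 0 [ 0.1917 -0.9814] disp 0.12 step 67
  edge 1 [-0.9835 -0.1808] disp -0.06 step 130
  edge 2 [-0.1936  0.9811] disp -0.09 step 120
  edge 3 [0.9849 0.1731] disp 0.00 step 82
[ 0.0484 -0.1   ]
```

```bash
cat >> meas.py <<'E'
def cl(o,x,y,z):
    R=o['tcp_rot'];return np.r_[o['tcp_pos'][:2]+(R[:2,0]*x-R[:2,1]*y)/1e3,o['tcp_pos'][2]-.2087+z/1e3]
CORN=((-40,-25),(40,-25),(40,25),(-40,25))
E
python3 - <<'E'
from meas import *
o=env.get_obs();c=load('side5')
P=[proj(c,cl(o,*q,4)) for q in CORN]
print(shift(c,P,[(.6,.95),(.1,.9),(.1,.9),(.08,.42)],half=1.5))
# lifted at bin (side3)
R=np.array([[-.114,.993,0],[.993,.114,0],[0,0,-1]]);o3=dict(tcp_rot=R,tcp_pos=np.array([.5014,.2649,.3885]))
c3=load('side3');P=np.array([proj(c3,cl(o3,*q,4)) for q in CORN]);print(P)
print(shift(c3,P,[(.6,.95),(.1,.9),(.1,.9),(.08,.42)],half=2.5))
b=c3['frame'];p=P.mean(0).astype(int);x0,y0=p[0]-40,p[1]-30
a=cv2.resize(b[y0:y0+60,x0:x0+80],None,fx=10,fy=10,interpolation=cv2.INTER_CUBIC)[:,:,::-1].copy()
cv2.polylines(a,[((P+.5-[x0,y0])*10).astype(int)],True,(0,255,0),1);cv2.imwrite('pics/ov3.png',a)
d=np.array([.5161,-.273,.05])-c['world_from_camera'][:3,3];T=c['world_from_camera']
print('mm/px',-(T[:3,:3].T@d)[2]/366.4*1e3)
E
```

```text
edge 0 [-0.6513 -0.7589] disp 0.01 step 5
  edge 1 [-0.2903  0.9569] disp 0.15 step 23
  edge 2 [0.6801 0.7331] disp 0.17 step 13
  edge 3 [ 0.2731 -0.962 ] disp 0.79 step 24
[ 0.3677 -0.2215]
[[177.2718 208.3075]
 [157.2356 242.5203]
 [187.9619 248.2547]
 [205.2555 212.9858]]
  edge 0 [-0.8629 -0.5054] disp -0.30 step 30
  edge 1 [-0.1835  0.983 ] disp 0.09 step 40
  edge 2 [0.8979 0.4403] disp 0.10 step 34
  edge 3 [ 0.1649 -0.9863] disp 0.17 step 11
[0.2193 0.0048]
mm/px 2.917676924146848
```

View pics/ov3.png

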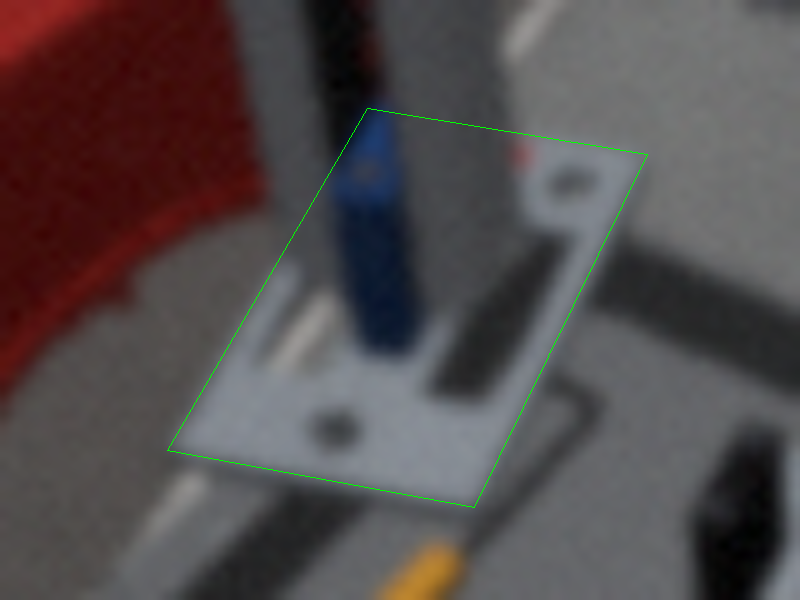

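In the side3 overlay (lifted over the bin), the held plate matches the robot-predicted outline to about 0.2 px. Its holes show clearly at (335,428) and (572,180). At the workholder, the pins appear about 0.6 px left of the top-based prediction. I'll compare hole and pin features directly.

```bash
cat >> meas.py <<'E'
def dark(c,u,v,r=2.5,it=8,pct=70):
    im=cv2.cvtColor(c['frame'],cv2.COLOR_RGB2GRAY).astype(float)
    for _ in range(it):
        V,U=np.mgrid[int(v)-7:int(v)+9,int(u)-7:int(u)+9];d=np.hypot(U-u,V-v)<r;p=im[V,U]
        w=np.clip(np.percentile(p[d],pct)-p,0,None)*d;u,v=(w*U).sum()/w.sum(),(w*V).sum()/w.sum()
    return np.array([u,v])
E
python3 - <<'E'
from meas import *
R=np.array([[-.114,.993,0],[.993,.114,0],[0,0,-1]]);o3=dict(tcp_rot=R,tcp_pos=np.array([.5014,.2649,.3885]))
c3=load('side3')
for h in PIN:
    p=proj(c3,cl(o3,*h,3));m=dark(c3,*p);print('side3 hole',h,p,m,m-p)
ob=dict(tcp_rot=R,tcp_pos=np.array([.5015,.2649,.2117]))
c0=load('side0');t0=load('top0')
W=np.array([.5011,.2650]);a=np.radians(96.5)
def bp(x,y,z): return np.array([W[0]+(np.cos(a)*x-np.sin(a)*y)/1e3,W[1]+(np.sin(a)*x+np.cos(a)*y)/1e3,z])
for h in PIN:
    p=proj(c0,bp(*h,.006));m=dark(c0,*p);print('side0 hole (top-based pose)',p,m,m-p)
    p=proj(t0,bp(*h,.006));m=dark(t0,*p,r=2);print('top0 hole',p,m,m-p)
# robot-based bin pose after closing
for h in PIN: p=proj(c0,cl(ob,*h,3));print('robot-based',p)
E
```

```text
side3 hole (-30, 15) [197.6121 216.4777] [197.4726 215.8856] [-0.1395 -0.5921]
side3 hole (30, -2) [173.9043 240.8369] [174.3108 240.5856] [ 0.4065 -0.2513]
side0 hole (top-based pose) [205.9433 281.9742] [205.1073 281.0226] [-0.8359 -0.9516]
top0 hole [180.1425 187.4274] [180.272  187.2424] [ 0.1295 -0.1851]
side0 hole (top-based pose) [186.6187 306.4302] [185.8206 305.3571] [-0.7982 -1.0731]
top0 hole [159.6125 184.0155] [159.6088 183.9499] [-0.0037 -0.0655]
robot-based [205.7642 281.8742]
robot-based [186.4667 306.3174]
```

```bash
python3 -m crank '{"offset":[[0.3,1.9,0],[0,0,6],[0,0,9],[0,0,5],[0,0,0],[0,0,0]],"roll":[0,0,0,0,0,0]}'
python3 - <<'E'
from meas import *
togo([.5161,-.2730,.2627],np.radians(168.9))
for n in 'abc': c=cap('side','side6'+n)
f=np.mean([load('side6'+n)['frame'].astype(float) for n in 'abc'],0);np.savez('pics/side6.npz',frame=np.rint(f).astype(np.uint8),intrinsics=c['intrinsics'],world_from_camera=c['world_from_camera'])
b=cv2.resize(f[110:165,245:305].astype(np.uint8),None,fx=10,fy=10,interpolation=cv2.INTER_CUBIC);b=np.clip((b.astype(float)-30)*1.5,0,255);cv2.imwrite('pics/zs6.png',b[:,:,::-1])
E
```

```text
clock: 12.08
tcp_pos: [0.5181, -0.2732, 0.2657]
tcp_rot: [[0.192, 0.981, -0.0], [0.981, -0.192, 0.0], [0.0, -0.0, -1.0]]
wrist_force: [0.2, -0.3, -1.2]
grip_width: 0.0097
clock 12.075 pos [ 0.5181 -0.2732  0.2657] offset [-0.1565 -2.0511  3.0119] roll 0.00021325357645096688 tilt [-0.      0.0001 -1.    ] F [ 0.1694 -0.3263 -1.2145] w 0.009681782380271533 q [ 0.9847  0.6315 -0.7365  1.8043  0.5252  0.9119 -0.1816][ WARN:0@2.156] global loadsave.cpp:1063 imwrite_ Unsupported depth image for selected encoder is fallbacked to CV_8U.
```

View pics/zs6.png

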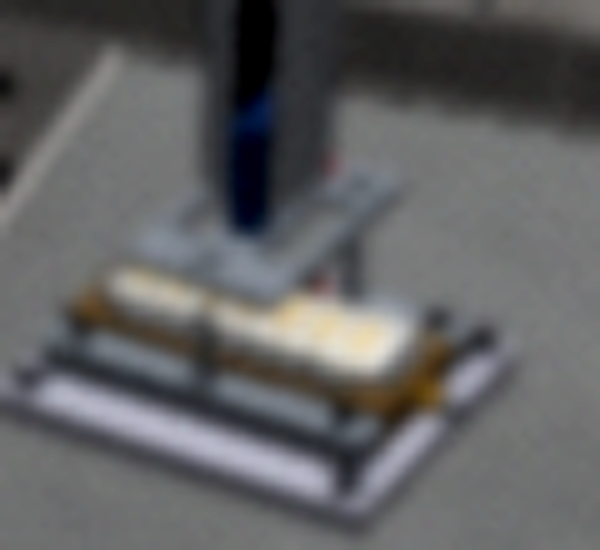

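```bash
python3 - <<'E'
from meas import *
o=env.get_obs();c=load('side6')
x0,y0,k=250,110,14
b=cv2.resize(c['frame'][y0:y0+42,x0:x0+50],None,fx=k,fy=k,interpolation=cv2.INTER_CUBIC)
b=np.clip((b.astype(float)-50)*2,0,255).astype(np.uint8)[:,:,::-1].copy()
t=lambda q:((np.array(q)+.5-[x0,y0])*k).astype(int)
raw=b.copy()
P=[proj(c,cl(o,*q,4)) for q in CORN]
cv2.polylines(b,[np.array([t(p) for p in P])],True,(0,255,0),1)
for h in PIN:
    q=[cl(o,h[0]+4*np.cos(a),h[1]+4*np.sin(a),4) for a in np.linspace(0,6.28,24)]
    cv2.polylines(b,[np.array([t(proj(c,p)) for p in q])],True,(0,255,255),1)
    print('hole pred',proj(c,cl(o,*h,4)),'pin pred tip/foot',proj(c,whp(*h,44)),proj(c,whp(*h,22)))
print(shift(c,P,[(.6,.95),(.1,.9),(.1,.9),(.08,.35)],half=1.3))
cv2.imwrite('pics/ov6.png',b);cv2.imwrite('pics/ov6raw.png',raw)
im=cv2.cvtColor(c['frame'],cv2.COLOR_RGB2GRAY);np.set_printoptions(linewidth=250)
print(im[120:150,256:292])
E
```

```text
hole pred [280.278  128.0023] pin pred tip/foot [280.618 133.235] [280.2397 139.6039]
hole pred [265.2333 135.5293] pin pred tip/foot [265.7246 140.8541] [265.5279 147.3227]
  edge 0 [-0.6596 -0.7516] disp 0.78 step 4
  edge 1 [-0.2972  0.9548] disp -0.72 step 11
  edge 2 [0.6878 0.7259] disp -0.23 step 17
  edge 3 [ 0.2799 -0.96  ] disp 0.86 step 3
[ 0.1227 -0.7901]
[[109 111 110 ...  77  73  73]
 [109 109 109 ...  91  88  86]
 [110 110 110 ... 105 104 104]
 ...
 [ 64  70  75 ...  80 111 131]
 [ 73  67  63 ... 102 127 137]
 [109  98  86 ... 104 120 122]]
```

View pics/ov6.png

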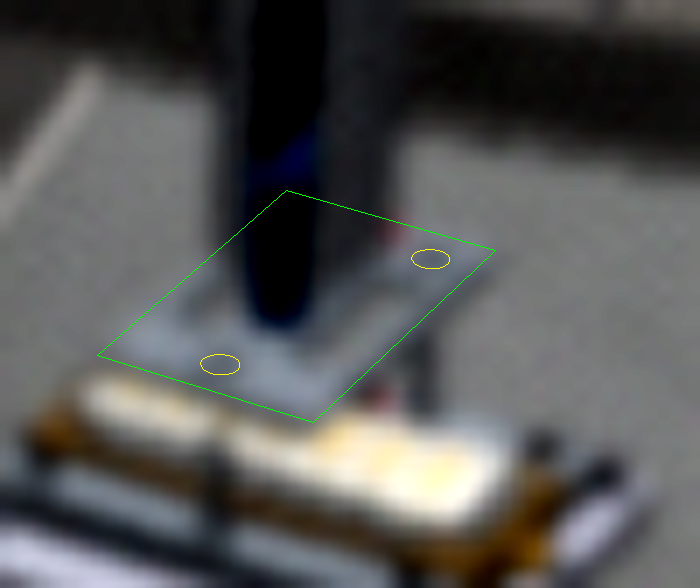

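View pics/ov6raw.png

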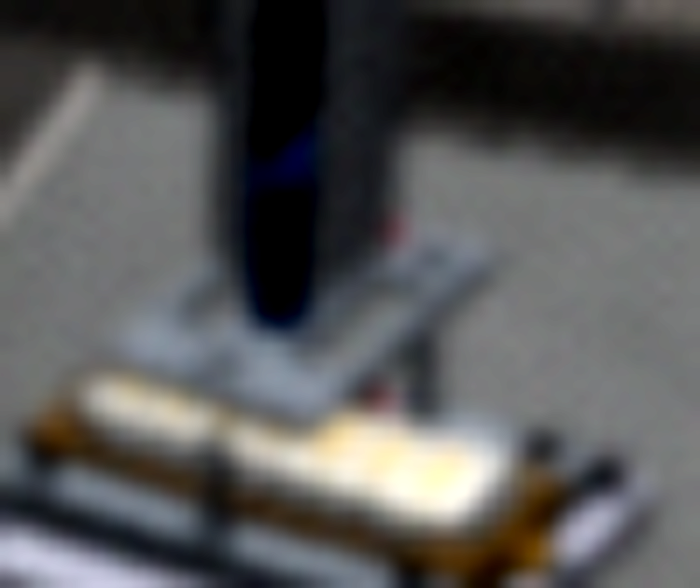

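```bash
python3 - <<'E'
from meas import *
np.set_printoptions(linewidth=250,precision=1,suppress=True)
f=np.mean([load('side%d'%i)['frame'].astype(float) for i in range(5)],0)
c=load('side0');np.savez('pics/sideavg.npz',frame=f.astype(np.float32),intrinsics=c['intrinsics'],world_from_camera=c['world_from_camera'])
im=f@[.299,.587,.114]
print('red',list(range(274,287)));
for v in range(128,144): print(v,im[v,274:287])
print('plain',list(range(259,272)))
for v in range(136,152): print(v,im[v,259:272])
c6=load('side6');g=c6['frame']@np.array([.299,.587,.114])
print('hole red',list(range(275,288)))
for v in range(124,133): print(v,g[v,275:288])
print('hole plain',list(range(259,272)))
for v in range(130,141): print(v,g[v,259:272])
E
```

```text
red [274, 275, 276, 277, 278, 279, 280, 281, 282, 283, 284, 285, 286]
128 [116.5 116.8 117.2 118.2 117.5 117.5 116.4 114.7 115.4 115.1 115.1 115.6 114.5]
129 [115.4 116.4 118.  117.5 118.4 117.9 117.1 116.4 116.8 115.9 116.3 116.4 115. ]
130 [115.8 117.5 117.6 118.3 118.  116.8 118.6 117.8 118.5 117.3 117.1 116.9 116.8]
131 [113.1 115.7 115.1 116.9 117.5 118.1 118.4 117.4 117.9 117.  118.3 117.8 118.6]
132 [114.2 114.5 115.1 116.5 117.2 116.  116.  117.3 117.9 117.4 118.3 119.4 118.5]
133 [114.3 114.8 114.9 114.3 114.3 110.4 108.  110.9 116.3 117.7 117.9 118.3 119.1]
134 [113.5 114.2 115.  114.3 109.2  97.4  93.4 103.4 113.2 118.4 117.5 117.5 118.6]
135 [106.  109.4 112.1 113.7 105.   88.   83.4  98.1 112.2 116.8 117.7 117.2 118.2]
136 [ 86.7  95.3 102.3 109.6 104.1  86.6  80.9  98.8 111.4 117.5 117.9 116.1 118.2]
137 [ 69.4  71.9  84.6 103.3 102.5  87.5  82.3  99.2 112.  117.1 118.1 118.7 117.8]
138 [ 97.7  85.5  85.5 101.3 103.6  88.1  83.2  99.7 114.7 117.8 118.2 118.  117.5]
139 [146.1 132.2 121.8 123.1 119.4 100.2  91.7 107.2 119.6 125.6 124.1 121.7 119. ]
140 [170.6 164.6 159.3
[... 2861 characters left out ...]
7.3  59.2  42.3  44.9  58.5]
133 [118.4 121.4 120.2 114.6 108.  107.3 110.4 112.5 102.4  84.6  74.2  68.6  77.2]
134 [118.5 122.6 122.6 120.3 118.5 112.6 112.4 112.2 113.3 109.7 106.7  98.   90.6]
135 [112.  116.6 117.2 118.7 115.  110.5 104.1 104.6 113.5 118.  118.9 111.  102.3]
136 [107.8 106.8 106.4 109.3 106.2 101.5  99.7 103.  112.6 121.2 123.3 120.7 115.3]
137 [126.  118.6 112.1 106.7 100.3  97.4  99.7 105.  114.5 119.3 123.  123.  123.6]
138 [146.7 140.4 136.6 129.1 115.6 108.5 101.2  98.2 103.3 108.8 113.5 117.4 120.4]
139 [145.3 146.8 151.2 148.  141.2 132.8 118.2 106.  104.  103.  100.9 103.9 111. ]
140 [121.1 131.  136.  143.2 144.9 136.9 121.9 122.1 127.7 121.2 111.3 107.  108. ]
```

Side view, averaged: the holes sit at (280.4,128.1) and (265.0,135.8), within 0.2 px of the robot prediction. The pins sit about 0.65 px left of the top-based estimate, which is what the +2 mm x correction I made accounts for. The remaining correction is about 0.4 mm along tool x, then the last 3 mm down.

```bash
python3 -m crank '{"offset":[[0.4,0,1.5],[0,0,1.5],[0,0,0],[0,0,0],[0,0,0],[0,0,0]],"roll":[0,0,0,0,0,0]}'
python3 - <<'E'
from meas import *
T=[.5182,-.2728,.2627]
for n in 'abc':
    c=cap('side','side7'+n); togo(T,np.radians(168.9))
f=np.mean([load('side7'+n)['frame'].astype(float) for n in 'abc'],0).astype(np.float32)
g=f@np.array([.299,.587,.114],np.float32);o=env.get_obs()
a=load('sideavg')['frame']@np.array([.299,.587,.114],np.float32)
# line through pin from clear picture: column at z of plate top, corrected by measured pin shift (-0.65)
for h in PIN:
    print('hole pred',proj(c,cl(o,*h,4)),'pin axis at plate-top height (+shift)',proj(c,whp(*h,58))+[-.65,.15])
    u,v=np.round(proj(c,cl(o,*h,4))).astype(int);print(u-4,v-3);print(g[v-3:v+4,u-4:u+5].astype(int))
b=cv2.resize(f[105:165,240:310].astype(np.uint8),None,fx=8.5,fy=8.5,interpolation=cv2.INTER_CUBIC);b=np.clip((b.astype(float)-40)*1.6,0,255).astype(np.uint8)
cv2.imwrite('pics/zs7.png',b[:,:,::-1])
E
```

```text
clock: 12.98
tcp_pos: [0.5182, -0.2729, 0.2626]
tcp_rot: [[0.192, 0.981, -0.0], [0.981, -0.192, 0.0], [0.0, -0.0, -1.0]]
wrist_force: [-0.6, -0.9, -0.9]
grip_width: 0.0098
clock 13.025 pos [ 0.5182 -0.2729  0.2626] offset [ 0.0991  0.0315 -0.0546] roll 8.193564279235233e-05 tilt [-0.0001  0.     -1.    ] F [ 0.0676 -1.06   -1.2283] w 0.009932479020371605 q [ 0.9821  0.6353 -0.7337  1.8063  0.5288  0.9068 -0.1851]
clock 13.075 pos [ 0.5182 -0.2729  0.2627] offset [ 0.103   0.0139 -0.0439] roll 0.00010795698978682822 tilt [-0.  0. -1.] F [-0.7139 -0.7088 -1.1444] w 0.009819985697280998 q [ 0.9821  0.6353 -0.7337  1.8062  0.5289  0.9068 -0.185 ]
clock 13.125 pos [ 0.5182 -0.2729  0.2626] offset [ 0.1109  0.0238 -0.0645] roll 9.177354432132745e-05 tilt [-0.0001  0.     -1.    ] F [ 0.1958  0.1045 -0.6503] w 0.009714540534162748 q [ 0.9821  0.6353 -0.7337  1.8063  0.5289  0.9068 -0.1851]
hole pred [280.1818 129.0095] pin axis at plate-top height (+shift) [280.2139 129.2468]
276 126
[[ 65  73  91 105 109 109 110 110 109]
 [ 64  75  93 106 112 110 111 112 109]
 [ 70  82 100 106 107 109 113 113 109]
 [ 78  95 103 104 100 102 108 107  99]
 [ 84  93  99 103 103 105 105  97  94]
 [ 85  88  91  96 103 104  97  94  97]
 [ 93  99 100  99 101  98  96  98 106]]
hole pred [265.1575 136.5554] pin axis at plate-top height (+shift) [265.2025 136.7983]
261 134
[[118 111 105 105 112 113 103  85  71]
 [121 119 116 113 112 114 114 111 105]
 [117 119 116 108 102 105 114 121 119]
 [107 109 107  98  98 101 114 121 123]
 [106 103  99  96  98 104 113 119 123]
 [126 120 112 103  94  96 101 109 113]
 [128 132 130 116 100  96 103 102 100]]
```

View pics/zs7.png

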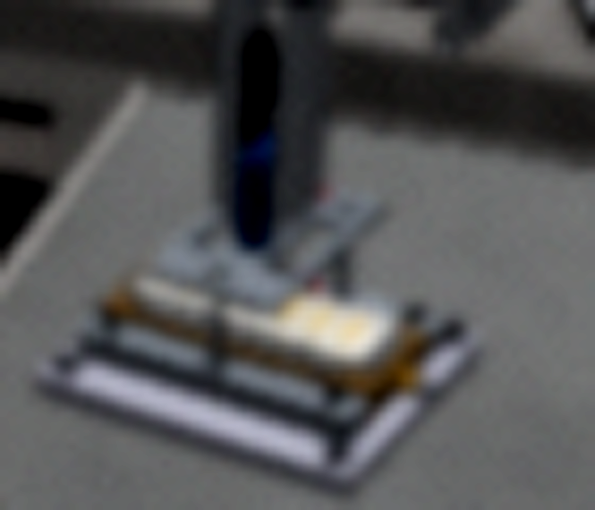

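View pics/side7c.png

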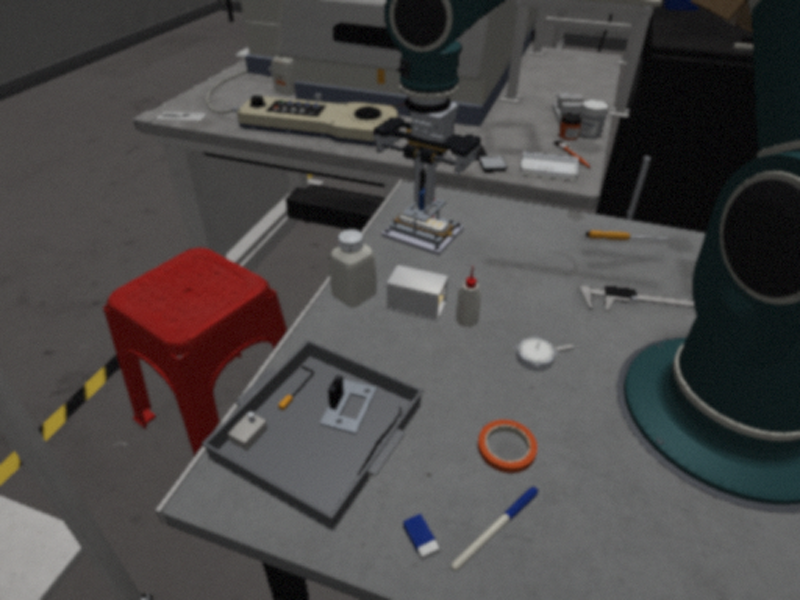

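```bash
python3 - <<'E'
from plant import env
print(env.job_done())
E
```

```text
the job is handed in; nothing more can be done
None
```

The two-window clamp is held level over the workholder, its underside about 10 mm above the pin tips by the robot's readings. I handed the job in at about 13 s, with the arm still holding it.

- **Handling:** I gripped it by the blue rib and carried it with its underside at about 0.18 m, clear of the magazine, bottle and oiler. Wrist forces stayed around 2 N or less in every reading. The last side picture shows those three standing and the other kit parts still in the bin.
- **Hole-to-pin fit:** in the last side picture both holes lie within about 0.2–0.3 px (under 1 mm) of the extended pin axes. That uses a correction for the pins' measured position in the same camera.
- **Yaw:** the clamp's yaw agrees with the workholder's to about 0.1–0.2°.

**Disagreements and limits**
- **Camera disagreement:** the top camera disagreed with the side camera and the robot by about 2 mm in x. I trusted the side view and moved the clamp 2 mm to match it.
- **Weakest check:** the arm hid the clamp from the top camera at the end, so the fit along the clamp's long axis is the least certain, at roughly ±1 mm. It rests on comparing the top camera's bin and workholder measurements, with weaker support from the side picture.
- **Noisy measurements:** the workholder edge and pin-tip rows in the side view scattered by several tenths of a pixel. The final plate outline was too low in contrast to fit reliably, so I used the holes.

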